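# Run down the loose wing nut on the camera stand

## Task

The red wing nut that clamps the camera bracket to its tabletop stand has worked loose. Screw it fully down, clockwise seen from above, by pushing its wings round with a fingertip, stroke after stroke, until it stops against the bracket; do not pinch the wings or force them hard. Do not bump the camera, leave the tube, the ashtray and the corkscrew where they are, and finish with the hand clear.

Things in the scene. Friction and masses are not known exactly. Their poses are not given: they have to be found in the camera images.
- stand: Heavy camera stand, fixed to the desk. Origin on the desk under the nut's upright stud; z up. Dark steel foot plate 90 mm (its x, from -45 to 45) by 246 mm (its y, from -45 to 201), 10 mm thick; on it lies an aluminium bracket 50 mm wide in x, y from -37 to 193, top at z = 16 mm. Its +y axis points from the nut to the camera. It is turned by up to about 0.6 rad either way.
- nut_axis (a point): Point on the nut's vertical axis, 18 mm above the desk: the underside of the nut when it is fully down (top of the steel washer). Axes as the stand's.
- wing_nut (a joint): Angle in rad that the wing nut still has to be turned clockwise (seen from above): 0 = fully down on the bracket, at its stop; larger = looser (counter-clockwise, at most 9.5). At 0 the wings lie along the stand's x axis; the wing with the point wing_tip points to the stand's +x turned counter-clockwise by this angle. It needs about 0.03 N m to turn (about 1.2 N at 25 mm), stays where it is left, and sinks 3 mm a turn. The stop is slightly springy, about 2 N m per rad.
- wing_tip (a point): Outer end of one of the two equal red wings, 34 mm from the nut's axis and 18 mm above the nut's underside. The wings are upright plates 5 mm thick, opposite each other, 68 mm over both; they stand from 5 to 30 mm above the nut's underside, their rounded outer parts from 6 mm. Between them is a red hub 14 mm high, 24 mm across at the foot and 20 mm at its top, with a thin steel stud in the middle whose end stands 46 mm above the desk, always below the tops of the wings.
- camera: Small black camera with a silver top, fixed on the bracket; origin under its middle, 134 mm along the stand's +y from the nut's axis, 16 mm above the desk. Body 40 mm (x) by 112 mm (y), top 84 mm above the desk (86 at the release button); so its near side is a wall 78 mm from the nut's axis. The lens, 52 mm across, sticks out 23 mm towards the stand's +x from the middle of the body.
- tube: Loose white sweetener tube with a red cap, upright, 46 mm across, 110 mm high; origin at the middle of its underside. Not to be moved.
- ashtray: Loose black and chrome round ashtray, 102 mm across, 48 mm high, with a thin push knob up to 82 mm in the middle; origin at the middle of its underside. Not to be moved.
- corkscrew: Loose dark red folding corkscrew lying flat, about 117 mm (its x) by 26 mm, 12 mm high; origin at the middle of its underside. Not to be moved.

How it is judged:
By the outcome, as a careful person would: the job done as asked, in the order asked, and still so for the second after the job is handed in, with the robot touching nothing.
It also fails if it takes over 67 s, if anything falls off the work surface, if the arm or the gripper's body presses on something with over 40 N, if the wrist force passes 120 N, or if a joint passes its speed limit or range.

## Robot

A 7-joint arm with a two-finger parallel gripper is mounted at the origin on the work surface. World frame = base frame: x ahead of the robot, y to its left, z up, the work surface at z = 0. Lengths are in m, angles in rad, forces in N, time in s.
With the tool pointing down it reaches from about 0.425 to 0.925 m from the base axis. Payload 6.8 kg.
Tool frame: the origin (TCP) lies at the very end of the fingers, on their centre line; the grasp point (between the pads) lies 19 mm behind it; z points along the fingers, x is the direction in which the jaws open and shut, and the axes are right-handed (so a half turn about z gives the same grasp; the last joint's range is limited). The gripper opens to 85 mm and grips with 20 to 120 N. Pads are 22 mm wide; open, the fingers measure 114 mm over their backs; the gripper's body (76 mm by 85 mm) begins 54 mm behind the grasp point. The pads swing forward as they close: fully open they stand 13 mm farther back than shut.
Start: joints at [-1.399, 0.477, 0.022, 1.555, -0.011, 1.109, -0.083], TCP at [0.186, 0.649, 0.231] pointing down, gripper open.
Joint ranges: [-2.96, 2.96], [-0.34, 2.1], [-1.41, 1.46], [0.24, 2.44], [-1.37, 4.51], [0.17, 1.92], [-2.96, 2.96]. Speed limits (rad/s): [2.39, 2.39, 3.14, 3.14, 3.14, 3.14, 3.14].

## Interface

Orientations are given as a rotation vector (axis times angle).
In Python, from bench import get_obs, imaging, hand_in gives the robot as it stands.
- The arm moves only by the tool send_rows, never from a script. Its argument "motion" is a list of rows, each an object with "dp": the shift along the world's x, y, z in m, a list of three; "rot": the turn, a rotation vector about the world's x, y, z in rad, a list of three; "grip": the finger opening in m, from 0 to 0.0854. In form: [{"dp": [dx, dy, dz], "rot": [ax, ay, az], "grip": grip}, ...]. A call has 1 to 20 rows; each row shifts and turns the pose as measured when the row begins; what a row does not reach is not made up. A row lasts 1/8 s, in which the tool goes at most 62.5 mm and 10.7 degrees, less where a joint would pass 70% of its speed; a pose out of reach is approached as far as the arm can. A call is refused whole if a number of a shift passes 0.0625 or a number of a turn 0.188, either way. A call with a gripper value outside its range is refused whole. The fingers move at their own pace and stop on an object; "grip_force" is the grip in N (left out, the last holds). Time passes only in rows, so rows that do not move let the fingers close. It gives the time, the measured TCP pose, the force and the opening at its end, in the units of the state.
- get_obs(): the state, without advancing time (a new reading comes with each control period).
- imaging.grab_frame(name): name is "side" or "top"; returns a dict with "img" (480x640x3 uint8, red, green, blue), "fx", "fy", "cx", "cy" (pixels), "D" ([k1, k2, p1, p2, k3] as OpenCV has them; the pictures are not rectified), "R" (3x3) and "t" (3): a world point X has camera coordinates R X + t. Camera axes: x right, y down, z forward; pixel columns grow to the right and rows downward; lengths in m; the calibration is good to about 2 mm. A picture is of the moment at which its call begins. There is no depth.
- hand_in(): hands the job in, once; it reports no verdict.
The state is a dict: "clock": time; "joints": joint angles; "qvel": joint speeds; "tau": joint torques, N m; "tcp_pos": TCP position; "orientation": TCP orientation; "contact_force": force on the tool from outside, world axes, zero at the start; "moment": the same for the moment, N m; "grip_width": finger opening in m.
Only numpy, scipy, OpenCV 4.12 (cv2) and the standard library are available. Lean on these libraries where they do the work, as an engineer would, in place of code of your own. Each camera call takes 0.05 s, during which the arm holds its last target. There are 200 camera calls.

## Working session

There is one attempt and no reset: what is moved stays moved. The work goes in short steps, Python scripts to look and compute and a tool call to move; the robot and the scene stay as the last step left them, time stands still between calls to the robot, and variables do not carry over. Pictures are saved under pics/ and viewed, about 8 in all and at most 12, crops included, and the job is handed in when it is done.

Besides the shell and the picture viewer there is one more tool, called after "Request:" in YAML: its name, and indented under it one key for each argument. send_rows: Moves the arm, as the interface text tells. Its arguments: {"type":"object","properties":{"motion":{"type":"array","items":{"type":"object","properties":{"dp":{"type":"array","items":{"type":"number"}},"rot":{"type":"array","items":{"type":"number"}},"grip":{"type":"number"}}}},"grip_force":{"type":"number"}},"required":["motion"]}

```bash
mkdir -p pics; ls
cat > h.py <<'E'
import numpy as np, cv2
from bench import get_obs, imaging, hand_in
def cam(n):
    f=imaging.grab_frame(n); f['K']=np.array([[f['fx'],0,f['cx']],[0,f['fy'],f['cy']],[0,0,1.]]); f['D']=np.array(f['D'],float); f['R']=np.array(f['R']);f['t']=np.array(f['t']); return f
def ray(f,uv):
    p=cv2.undistortPoints(np.array(uv,float).reshape(-1,1,2),f['K'],f['D']).reshape(-1,2)
    d=np.c_[p,np.ones(len(p))]@f['R']; return -f['R'].T@f['t'], d
def plane(f,uv,z):
    c,d=ray(f,uv); return c+d*((z-c[2])/d[:,2])[:,None]
def proj(f,X):
    return cv2.projectPoints(np.array(X,float).reshape(-1,1,3),cv2.Rodrigues(f['R'])[0],f['t'],f['K'],f['D'])[0].reshape(-1,2)
def red(f):
    h=cv2.cvtColor(f['img'],cv2.COLOR_RGB2HSV); return (((h[...,0]<8)|(h[...,0]>172))&(h[...,1]>130)&(h[...,2]>60)).astype(np.uint8)
def save(f,n,crop=None,s=1):
    im=f['img'][...,::-1]
    if crop: im=im[crop[1]:crop[3],crop[0]:crop[2]]
    cv2.imwrite('pics/'+n+'.png',cv2.resize(im,None,fx=s,fy=s,interpolation=cv2.INTER_CUBIC))
E
python3 - <<'E'
from h import *
for n in('side','top'):
    f=cam(n); save(f,n+'0'); print(n,f['K'].round(1).tolist(),(-f['R'].T@f['t']).round(3),f['R'].round(2).tolist())
    k,l,s,c=cv2.connectedComponentsWithStats(red(f))
    for i in range(1,k):
        if s[i,4]>20: print(s[i],c[i].round(1),plane(f,c[i],.035).round(3))
print(get_obs())
E
```

```text
pics
side [[566.4, 0.0, 316.1], [0.0, 566.4, 240.5], [0.0, 0.0, 1.0]] [ 0.442 -0.575  0.644] [[0.98, -0.2, -0.02], [-0.16, -0.7, -0.69], [0.13, 0.68, -0.72]]
[275 134   9  19  44] [279.7 142.1] [[0.535 0.26  0.035]]
[171 158  30  24 546] [185.5 169.6] [[0.366 0.219 0.035]]
[274 192  32  24 306] [289.9 206.1] [[0.524 0.088 0.035]]
top [[556.1, 0.0, 305.4], [0.0, 556.1, 240.2], [0.0, 0.0, 1.0]] [0.438 0.014 0.949] [[0.0, -1.0, 0.03], [-0.99, -0.01, -0.12], [0.12, -0.03, -0.99]]
[316 183  27  64 418] [328.5 216.6] [[ 0.593 -0.053  0.035]]
[225 245  32  27 202] [240.9 258.5] [[0.522 0.091 0.035]]
[140 250  30   9  68] [153.1 252.9] [[0.53  0.238 0.035]]
[194 338  31  30 723] [209.2 352.4] [[0.368 0.141 0.035]]
{'clock': 0.1, 'joints': array([-1.39910841,  0.47776104,  0.02235001,  1.55636185, -0.01147279,
        1.10930871, -0.08306411]), 'qvel': array([-9.56330150e-05, -1.18566059e-03,  1.22446236e-03, -2.40353105e-03,
       -8.59933841e-04, -1.08833629e-03,  6.42512734e-04]), 'tau': array([ 4.23722799e-03, -5.97761822e+01,  1.61374949e+00, -2.81954151e+01,
        1.28315753e-02,  5.07014774e-03,  3.34112633e-05]), 'tcp_pos': array([0.18627583, 0.64822171, 0.23038995]), 'orientation': array([ 2.50851795e+00,  1.88937227e+00, -1.99167133e-03]), 'contact_force': array([ 0.15038087, -0.31321962, -0.06977025]), 'moment': array([-0.0192874 ,  0.0483437 ,  0.02094593]), 'grip_width': 0.08535406179644656}
```

View pics/top0.png

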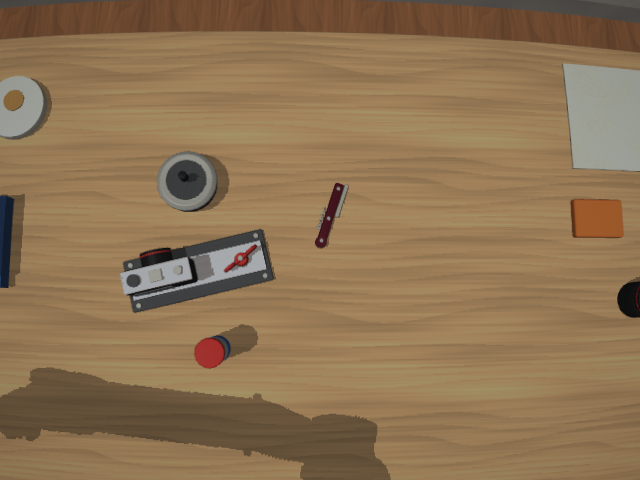

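View pics/side0.png

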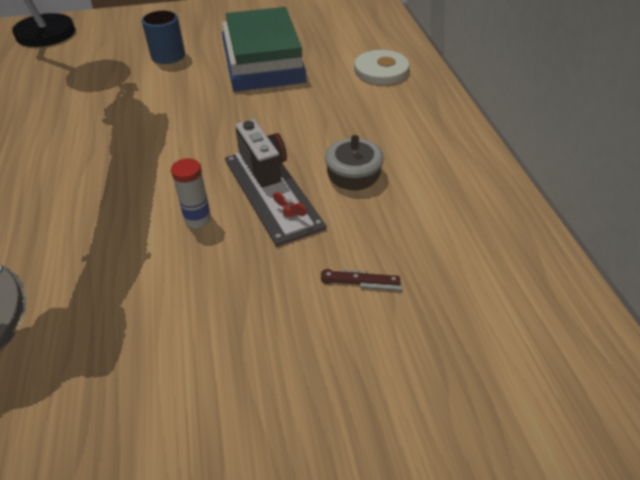

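The top view shows the stand with the nut at about (241,258) and the camera to its left at (157,273). The ashtray is at (188,182), the corkscrew at (330,215) and the tube cap at (209,352). Next I'll measure the plate and the nut.

Run:
```python
from h import *
f=cam('top'); save(f,'top1',(110,215,290,325),4.4)
# bright bracket + dark plate: non-wood (low saturation) mask around stand
h=cv2.cvtColor(f['img'],cv2.COLOR_RGB2HSV)
m=((h[...,1]<70)|(red(f)>0)).astype(np.uint8); m[:215]=0;m[325:]=0;m[:,:110]=0;m[:,290:]=0
m=cv2.morphologyEx(m,cv2.MORPH_OPEN,np.ones((3,3),np.uint8))
k,l,s,c=cv2.connectedComponentsWithStats(m); i=l[270,262]; i=i or 1+np.argmax(s[1:,4]); print(s[i])
ct=max(cv2.findContours((l==i).astype(np.uint8),0,2)[0],key=cv2.contourArea)
hp=cv2.convexHull(ct).reshape(-1,2); P=plane(f,hp,.01); print(np.c_[hp,P[:,:2].round(4)].tolist())
r=red(f); k,l,s,c=cv2.connectedComponentsWithStats(r); i=l[258,241]; ys,xs=np.where(l==i)
W=plane(f,np.c_[xs,ys],.042)[:,:2]; mu=W.mean(0); ev=np.linalg.eigh(np.cov((W-mu).T))[1][:,1]
print('nut',mu,cv2.minAreaRect(W.astype(np.float32)),'wing dir',ev,np.degrees(np.arctan2(ev[1],ev[0])))
p=(W-mu)@ev; print(p.min(),p.max())
print('tube',plane(f,[209,352.5],.11))
```

```text
[ 120  230  153   82 7605]
[[261.0, 230.0, 0.5733, 0.06], [262.0, 232.0, 0.5698, 0.0583], [266.0, 248.0, 0.5425, 0.0511], [270.0, 265.0, 0.5136, 0.0441], [272.0, 274.0, 0.4984, 0.0405], [272.0, 279.0, 0.4899, 0.0405], [269.0, 280.0, 0.4882, 0.0455], [257.0, 283.0, 0.483, 0.0657], [216.0, 293.0, 0.4657, 0.1346], [178.0, 302.0, 0.4499, 0.1987], [143.0, 310.0, 0.4356, 0.2583], [138.0, 311.0, 0.4338, 0.2669], [133.0, 311.0, 0.4337, 0.2755], [124.0, 294.0, 0.4622, 0.2921], [123.0, 292.0, 0.4655, 0.2939], [121.0, 283.0, 0.4808, 0.2979], [120.0, 278.0, 0.4893, 0.3], [120.0, 273.0, 0.4978, 0.3003], [124.0, 262.0, 0.5167, 0.294], [144.0, 252.0, 0.5341, 0.2597], [147.0, 251.0, 0.5359, 0.2546], [151.0, 250.0, 0.5376, 0.2477], [156.0, 249.0, 0.5394, 0.2391], [256.0, 230.0, 0.5732, 0.0685]]
nut [ 0.56197587 -0.04395018] ((0.5692752003669739, -0.07441872358322144), (0.9165520071983337, 1.2560549974441528), 1.7325332164764404) wing dir [-0.01889855  0.99982141] 91.08287171928131
-0.6533920482309853 0.6025820689871059
tube [[0.37380019 0.13088594 0.11      ]]
```

View pics/top1.png

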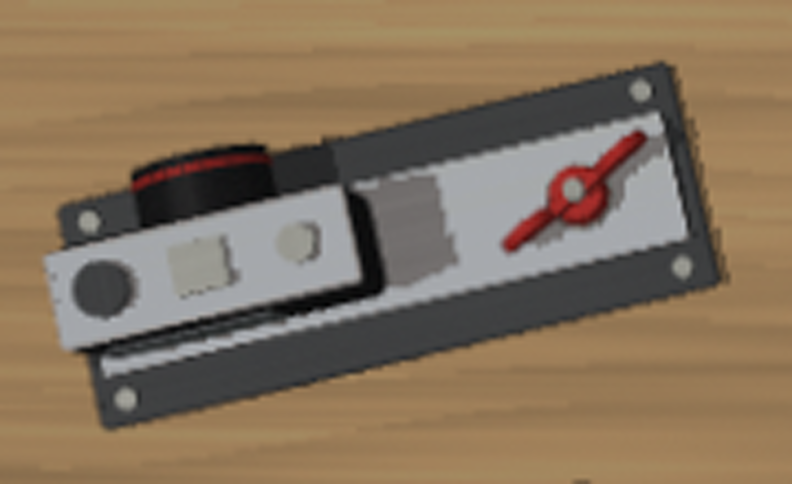

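The crop shows the whole plate: corners at crop (672,63), (727,280), (107,430) and (62,207), stud end at (573,188), wing tips at (642,137) and (508,246).

Run:
```python
from h import *
f=cam('top'); g=lambda a: np.array(a,float)/4.4+[110,215]-.4
C=plane(f,g([(672,63),(727,280),(107,430),(62,207)]),.01)[:,:2]
yv=(C[2]-C[1]+C[3]-C[0]); yv/=np.linalg.norm(yv); xv=np.array([yv[1],-yv[0]])
print('corners',C.round(4).tolist(),'y',yv,'x',xv, 'yaw',np.arctan2(xv[1],xv[0]))
print('lens',np.linalg.norm(C-np.roll(C,1,0),axis=1))
o=C.mean(0)-78e-3*yv; print('origin from plate',o)
print('stud',plane(f,g([(573,188)]),.046)[:,:2])
r=red(f); k,l,s,c=cv2.connectedComponentsWithStats(r)
i=[j for j in range(1,k) if abs(c[j]-[241,258.5]).max()<4][0]
ys,xs=np.where(l==i); W=plane(f,np.c_[xs,ys],.042)[:,:2]; mu=W.mean(0); ev=np.linalg.eigh(np.cov((W-mu).T))[1][:,1]
p=(W-mu)@ev
a=np.arctan2(ev@yv,ev@xv); print('nut',mu,'angle in stand mod pi',a%np.pi,np.degrees(a),p.min(),p.max())
t=plane(f,[209,352.5],.11)[0,:2]; print('tube in stand',(t-o)@xv,(t-o)@yv)
t=plane(f,[188,182],.04)[0,:2]; print('ash in stand',(t-o)@xv,(t-o)@yv)
s=cam('side')
# height of nut: triangulate red centroid tops in side for wing tips
R=red(s);k,l,st,c=cv2.connectedComponentsWithStats(R); i=[j for j in range(1,k) if abs(c[j]-[290,206]).max()<5][0]
save(s,'side1',(250,170,340,245),8)
```

```text
corners [[0.5751, 0.0578], [0.4913, 0.0357], [0.4315, 0.2739], [0.5173, 0.2946]] y [-0.24044759  0.97066212] x [0.97066212 0.24044759] yaw 0.242826939425747
lens [0.24376625 0.08674345 0.24557531 0.08826858]
origin from plate [0.52253516 0.08978071]
stud [[0.52289936 0.09217065]]
nut [0.52138227 0.09065801] angle in stand mod pi 2.0365855224882683 116.68775505602338 -0.03198025765962182 0.03300611478956876
tube in stand -0.13448775128706364 0.07566225218824381
ash in stand 0.1452914449940549 0.05913243703921356
```

View pics/side1.png

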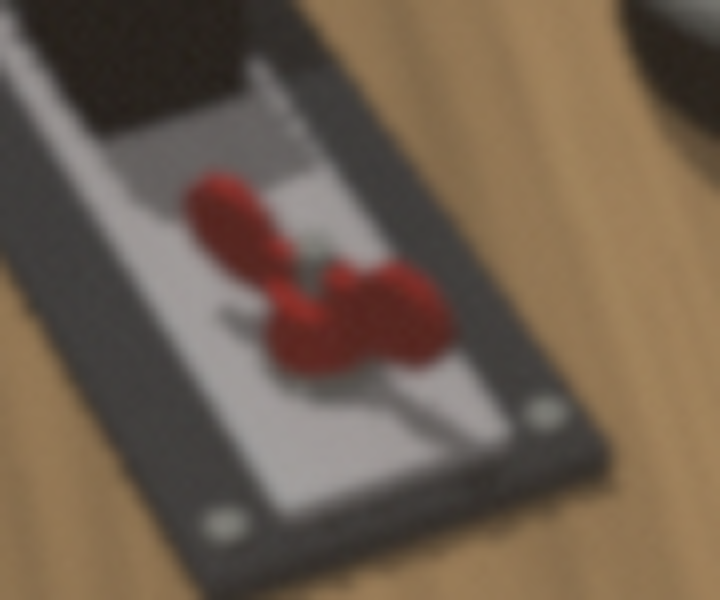

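Request:
send_rows:
  motion:
    - {"dp": [0.031, -0.046, 0], "rot": [0, 0, -0.087], "grip": 0}
    - {"dp": [0.031, -0.046, 0], "rot": [0, 0, -0.087], "grip": 0}
    - {"dp": [0.031, -0.046, 0], "rot": [0, 0, -0.087], "grip": 0}
    - {"dp": [0.031, -0.046, 0], "rot": [0, 0, -0.087], "grip": 0}
    - {"dp": [0.031, -0.046, 0], "rot": [0, 0, -0.087], "grip": 0}
    - {"dp": [0.031, -0.046, 0], "rot": [0, 0, -0.087], "grip": 0}
    - {"dp": [0.031, -0.046, 0], "rot": [0, 0, -0.087], "grip": 0}
    - {"dp": [0.031, -0.046, 0], "rot": [0, 0, -0.087], "grip": 0}
    - {"dp": [0.031, -0.046, 0], "rot": [0, 0, -0.087], "grip": 0}
    - {"dp": [0.031, -0.046, 0], "rot": [0, 0, -0.087], "grip": 0}
    - {"dp": [0.031, -0.046, 0], "rot": [0, 0, -0.087], "grip": 0}
    - {"dp": [0.031, -0.046, 0], "rot": [0, 0, -0.087], "grip": 0}
  grip_force: 20

```text
clock: 1.75
tcp_pos: [0.5632, 0.0825, 0.2316]
orientation: [-3.117, -0.35, -0.007]
contact_force: [0.3, 0.8, -0.1]
grip_width: 0.0
```

Request:
send_rows:
  motion:
    - {"dp": [-0.004, 0.005, -0.03], "rot": [0, 0, 0.01], "grip": 0}
    - {"dp": [-0.004, 0.005, -0.04], "rot": [0, 0, 0.01], "grip": 0}
    - {"dp": [0, 0, -0.04], "rot": [0, 0, 0], "grip": 0}
    - {"dp": [0, 0, -0.04], "rot": [0, 0, 0], "grip": 0}
    - {"dp": [0, 0, -0.02], "rot": [0, 0, 0], "grip": 0}
    - {"dp": [0, 0, 0], "rot": [0, 0, 0], "grip": 0}

```text
clock: 2.5
tcp_pos: [0.5582, 0.0865, 0.0581]
orientation: [-3.117, -0.365, -0.015]
contact_force: [-0.0, -0.0, 0.5]
grip_width: 0.0003
```

Run:
```python
from h import *
o=get_obs(); print(o['tcp_pos'],o['orientation'],o['contact_force'],o['joints'])
s=cam('side'); save(s,'side2',(220,90,370,200+50),4)
t=cam('top'); save(t,'top2',(110,200,300,330),4)
print(proj(s,[o['tcp_pos'],[.5225,.091,.046]]))
```

```text
[0.55822936 0.0865267  0.05806986] [-3.11699507 -0.3652445  -0.0145075 ] [-0.01739909 -0.01502694  0.50441913] [-0.55788832  0.54770769  0.38314303  1.9828048  -0.32665516  0.6603439
  0.26635687]
[[310.88348169 192.5406669 ]
 [288.37654664 199.87300425]]
```

View pics/side2.png

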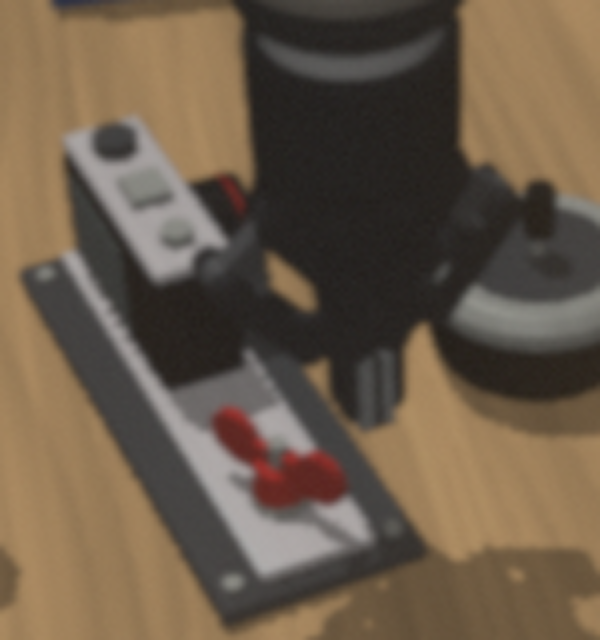

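The side view shows the shut fingers just right of the nut. The wings and hub are clear and the knuckles spread along the stand's x axis, well away from the camera. I'll go down beside the wing.

Request:
send_rows:
  motion:
    - {"dp": [-0.003, 0.006, 0], "rot": [0, 0, 0], "grip": 0}
    - {"dp": [0, 0, -0.012], "rot": [0, 0, 0], "grip": 0}
    - {"dp": [0, 0, -0.012], "rot": [0, 0, 0], "grip": 0}
    - {"dp": [0, 0, 0], "rot": [0, 0, 0], "grip": 0}

```text
clock: 3.1
tcp_pos: [0.5581, 0.0942, 0.0369]
orientation: [-3.115, -0.366, -0.027]
contact_force: [-0.0, -0.2, -0.3]
grip_width: -0.0004
```

```bash
cat >> h.py <<'E'
O=np.array([.5225,.091]); XV=np.array([.9707,.2404]); YV=np.array([-.2404,.9707])
def st(p): d=np.array(p[:2])-O; return np.array([d@XV,d@YV])
def orbit(n,step,r=.033):
    o=get_obs(); p=st(o['tcp_pos']); a=np.arctan2(p[1],p[0]); print('stand',p,'r',np.hypot(*p),'deg',np.degrees(a),'z',o['tcp_pos'][2],'F',o['contact_force'].round(1),'q',o['joints'].round(2))
    cur=p
    for i in range(1,n+1):
        b=a-i*step; q=r*np.array([np.cos(b),np.sin(b)]); d=q-cur; cur=q
        w=d[0]*XV+d[1]*YV; print([round(float(v)*1e4)/1e4 for v in w],end=' ')
    print('end deg',np.degrees(b))
E
python3 -c "
from h import *
orbit(16,.16)"
```

```text
stand [ 0.03532826 -0.00546148] r 0.03574791641224422 deg -8.78792582254761 z 0.03690536213156652 F [-0.  -0.2 -0.3] q [-0.55  0.58  0.36  1.99 -0.35  0.61  0.27]
[-0.0027, -0.0055] [-0.0008, -0.0052] [-0.0016, -0.005] [-0.0024, -0.0047] [-0.0031, -0.0043] [-0.0037, -0.0037] [-0.0043, -0.0031] [-0.0047, -0.0023] [-0.005, -0.0016] [-0.0052, -0.0007] [-0.0053, 0.0001] [-0.0052, 0.0009] [-0.005, 0.0018] [-0.0046, 0.0025] [-0.0042, 0.0032] [-0.0036, 0.0039] end deg -155.46512137603835
```

Request:
send_rows:
  motion:
    - {"dp": [-0.0027, -0.0055, -0.002], "rot": [0, 0, 0], "grip": 0}
    - {"dp": [-0.0008, -0.0052, 0], "rot": [0, 0, 0], "grip": 0}
    - {"dp": [-0.0016, -0.005, 0], "rot": [0, 0, 0], "grip": 0}
    - {"dp": [-0.0024, -0.0047, 0], "rot": [0, 0, 0], "grip": 0}
    - {"dp": [-0.0031, -0.0043, 0], "rot": [0, 0, 0], "grip": 0}
    - {"dp": [-0.0037, -0.0037, 0], "rot": [0, 0, 0], "grip": 0}
    - {"dp": [-0.0043, -0.0031, 0], "rot": [0, 0, 0], "grip": 0}
    - {"dp": [-0.0047, -0.0023, 0], "rot": [0, 0, 0], "grip": 0}

```text
clock: 4.1
tcp_pos: [0.5351, 0.0581, 0.0358]
orientation: [-3.115, -0.365, -0.033]
contact_force: [1.6, -0.5, 0.3]
grip_width: 0.0002
```

Run:
```python
from h import *
orbit(12,.16)
s=cam('side'); save(s,'side3',(230,130,360,240),4)
```

```text
stand [ 0.00433174 -0.03495722] r 0.035224582603279146 deg -82.93617968096969 z 0.03575985261233047 F [ 1.6 -0.5  0.3] q [-0.5   0.55  0.35  2.06 -0.35  0.57  0.33]
[-0.0059, 0.0006] [-0.0052, -0.0007] [-0.0053, 0.0002] [-0.0052, 0.001] [-0.0049, 0.0018] [-0.0046, 0.0026] [-0.0041, 0.0033] [-0.0035, 0.0039] [-0.0029, 0.0044] [-0.0021, 0.0048] [-0.0013, 0.0051] [-0.0005, 0.0052] end deg -192.94407634608774
```

View pics/side3.png

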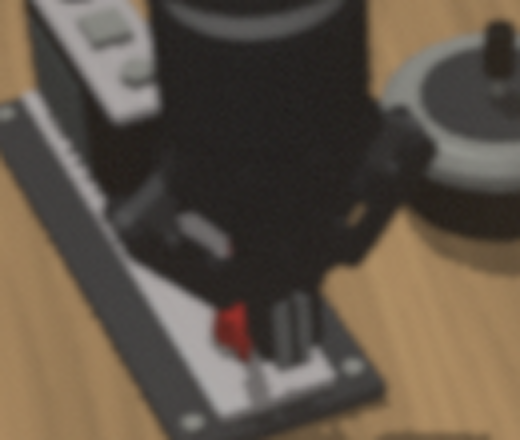

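The finger is beside the nut and pushing a wing round at about 1.7 N. I'll carry on.

Request:
send_rows:
  motion:
    - {"dp": [-0.0059, 0.0006, -0.001], "rot": [0, 0, 0], "grip": 0}
    - {"dp": [-0.0052, -0.0005, 0], "rot": [0, 0, 0], "grip": 0}
    - {"dp": [-0.0053, 0.0002, 0], "rot": [0, 0, 0], "grip": 0}
    - {"dp": [-0.0052, 0.001, 0], "rot": [0, 0, 0], "grip": 0}
    - {"dp": [-0.0049, 0.0018, 0], "rot": [0, 0, 0], "grip": 0}
    - {"dp": [-0.0046, 0.0026, 0], "rot": [0, 0, 0], "grip": 0}
    - {"dp": [-0.0041, 0.0033, 0], "rot": [0, 0, 0], "grip": 0}
    - {"dp": [-0.0035, 0.0039, 0], "rot": [0, 0, 0], "grip": 0}
    - {"dp": [-0.0029, 0.0044, 0], "rot": [0, 0, 0], "grip": 0}

```text
clock: 5.28
tcp_pos: [0.4894, 0.0752, 0.0345]
orientation: [-3.116, -0.364, -0.03]
contact_force: [2.0, -1.4, 0.1]
grip_width: 0.0003
```

```bash
python3 -c "
from h import *
orbit(14,.16)"
```

```text
stand [-0.03589468 -0.00743328] r 0.03665625918348606 deg -168.30023633556752 z 0.03449833191673099 F [ 2.  -1.4  0.1] q [-0.57  0.5   0.36  2.16 -0.35  0.52  0.29]
[0.0014, 0.0065] [-0.0011, 0.0052] [-0.0002, 0.0053] [0.0006, 0.0052] [0.0014, 0.0051] [0.0022, 0.0048] [0.0029, 0.0044] [0.0036, 0.0038] [0.0042, 0.0032] [0.0046, 0.0025] [0.005, 0.0017] [0.0052, 0.0009] [0.0053, 0.0001] [0.0052, -0.0007] end deg -296.64278244487195
```

Request:
send_rows:
  motion:
    - {"dp": [0.0014, 0.0065, 0], "rot": [0, 0, 0], "grip": 0}
    - {"dp": [-0.0005, 0.0052, 0], "rot": [0, 0, 0], "grip": 0}
    - {"dp": [0, 0.0053, 0], "rot": [0, 0, 0], "grip": 0}
    - {"dp": [0.0006, 0.0052, 0], "rot": [0, 0, 0], "grip": 0}
    - {"dp": [0.0014, 0.0051, 0], "rot": [0, 0, 0], "grip": 0}
    - {"dp": [0.0022, 0.0048, 0], "rot": [0, 0, 0], "grip": 0}
    - {"dp": [0.0029, 0.0044, 0], "rot": [0, 0, 0], "grip": 0}
    - {"dp": [0.0036, 0.0038, 0], "rot": [0, 0, 0], "grip": 0}
    - {"dp": [0.0042, 0.0032, 0], "rot": [0, 0, 0], "grip": 0}

```text
clock: 6.4
tcp_pos: [0.5038, 0.1216, 0.0337]
orientation: [-3.116, -0.364, -0.023]
contact_force: [-1.3, -1.4, 0.5]
grip_width: 0.0001
```

```bash
python3 -c "
from h import *
orbit(14,.16)"
```

```text
stand [-0.01081419  0.03418869] r 0.03585823762724553 deg 107.55262724563924 z 0.03371875632191146 F [-1.3 -1.4  0.5] q [-0.64  0.53  0.36  2.1  -0.35  0.55  0.21]
[0.0062, -0.0001] [0.005, 0.0016] [0.0052, 0.0008] [0.0053, -0.0001] [0.0052, -0.0009] [0.005, -0.0017] [0.0047, -0.0025] [0.0042, -0.0032] [0.0036, -0.0038] [0.003, -0.0044] [0.0022, -0.0048] [0.0015, -0.0051] [0.0006, -0.0052] [-0.0002, -0.0053] end deg -20.789918863665168
```

Request:
send_rows:
  motion:
    - {"dp": [0.0062, -0.0001, 0], "rot": [0, 0, 0], "grip": 0}
    - {"dp": [0.005, 0.0014, 0], "rot": [0, 0, 0], "grip": 0}
    - {"dp": [0.0052, 0.0008, 0], "rot": [0, 0, 0], "grip": 0}
    - {"dp": [0.0053, -0.0001, 0], "rot": [0, 0, 0], "grip": 0}
    - {"dp": [0.0052, -0.0009, 0], "rot": [0, 0, 0], "grip": 0}
    - {"dp": [0.005, -0.0017, 0], "rot": [0, 0, 0], "grip": 0}

```text
clock: 7.15
tcp_pos: [0.5376, 0.1221, 0.0335]
orientation: [-3.115, -0.366, -0.021]
contact_force: [-2.4, -0.8, -0.8]
grip_width: 0.0001
```

```bash
python3 -c "
from h import *
orbit(14,.08)"
```

```text
stand [0.02208573 0.02653627] r 0.03452467805879288 deg 50.22990862673563 z 0.03348582081592828 F [-2.4 -0.8 -0.8] q [-0.62  0.57  0.36  2.03 -0.35  0.59  0.22]
[0.0017, -0.0026] [0.0022, -0.0014] [0.0021, -0.0016] [0.002, -0.0018] [0.0018, -0.0019] [0.0017, -0.0021] [0.0015, -0.0022] [0.0013, -0.0023] [0.0011, -0.0024] [0.0009, -0.0025] [0.0007, -0.0025] [0.0005, -0.0026] [0.0003, -0.0026] [0.0001, -0.0026] end deg -13.941364427916575
```

Request:
send_rows:
  motion:
    - {"dp": [0.0017, -0.0026, 0], "rot": [0, 0, 0], "grip": 0}
    - {"dp": [0.0022, -0.0014, 0], "rot": [0, 0, 0], "grip": 0}
    - {"dp": [0.0021, -0.0016, 0], "rot": [0, 0, 0], "grip": 0}
    - {"dp": [0.002, -0.0018, 0], "rot": [0, 0, 0], "grip": 0}
    - {"dp": [0.0018, -0.0019, 0], "rot": [0, 0, 0], "grip": 0}

```text
clock: 7.78
tcp_pos: [0.548, 0.113, 0.0336]
orientation: [-3.114, -0.366, -0.021]
contact_force: [-4.0, 5.7, 0.9]
grip_width: 0.0001
```

Request:
send_rows:
  motion:
    - {"dp": [0.0013, -0.0021, 0], "rot": [0, 0, 0], "grip": 0}
    - {"dp": [0.0011, -0.0022, 0], "rot": [0, 0, 0], "grip": 0}

```text
clock: 8.02
tcp_pos: [0.548, 0.113, 0.0335]
orientation: [-3.108, -0.37, -0.014]
contact_force: [-5.1, 5.8, 3.6]
grip_width: 0.0001
```

Request:
send_rows:
  motion:
    - {"dp": [0.0009, -0.0023, 0], "rot": [0, 0, 0], "grip": 0}

```text
clock: 8.15
tcp_pos: [0.5479, 0.1131, 0.0335]
orientation: [-3.105, -0.373, -0.011]
contact_force: [-4.0, 5.8, 3.4]
grip_width: -0.0001
```

It has come up against something firm at the angle expected for the stop (about 7 N, no further motion). I'll back off and look.

Request:
send_rows:
  motion:
    - {"dp": [-0.001, 0.005, 0], "rot": [0, 0, 0], "grip": 0}
    - {"dp": [-0.001, 0.004, 0.002], "rot": [0, 0, 0], "grip": 0}
    - {"dp": [0, 0, 0.03], "rot": [0, 0, 0], "grip": 0}
    - {"dp": [0, 0, 0.04], "rot": [0, 0, 0], "grip": 0}
    - {"dp": [0, 0, 0.04], "rot": [0, 0, 0], "grip": 0}
    - {"dp": [0, -0.05, 0.03], "rot": [0, 0, 0], "grip": 0}
    - {"dp": [0, -0.06, 0], "rot": [0, 0, 0], "grip": 0}
    - {"dp": [0, -0.06, 0], "rot": [0, 0, 0], "grip": 0}
    - {"dp": [0, -0.06, 0], "rot": [0, 0, 0], "grip": 0}
    - {"dp": [0, 0, 0], "rot": [0, 0, 0], "grip": 0}

```text
clock: 9.4
tcp_pos: [0.5485, -0.1163, 0.1834]
orientation: [-3.111, -0.374, -0.029]
contact_force: [-0.3, 0.5, 0.1]
grip_width: 0.0
```

```bash
cat > meas.py <<'E'
from h import *
import sys
print(get_obs()['tcp_pos'],get_obs()['contact_force'].round(1))
f=cam('top'); save(f,sys.argv[1],(110,215,290,325),4.4)
r=red(f); k,l,s,c=cv2.connectedComponentsWithStats(r); print([(s[j,4],c[j].round(1).tolist()) for j in range(1,k) if s[j,4]>20])
i=[j for j in range(1,k) if s[j,4]>60 and abs(c[j]-[241,258.5]).max()<6][0]
ys,xs=np.where(l==i); W=plane(f,np.c_[xs,ys],.042)[:,:2]; mu=W.mean(0); ev=np.linalg.eigh(np.cov((W-mu).T))[1][:,1]
p=(W-mu)@ev; print('nut',mu,'angle deg',np.degrees(np.arctan2(ev@YV,ev@XV)),p.min(),p.max())
E
python3 meas.py top4
```

```text
[ 0.54853588 -0.11628686  0.18342227] [-0.3  0.5  0.1]
[(np.int32(503), [328.9, 215.7]), (np.int32(195), [240.8, 258.7]), (np.int32(75), [154.0, 252.8]), (np.int32(22), [636.8, 301.0]), (np.int32(723), [209.2, 352.4])]
nut [0.52107393 0.09082705] angle deg -179.48010982851775 -0.03386975023330828 0.031187800513627965
```

View pics/top4.png

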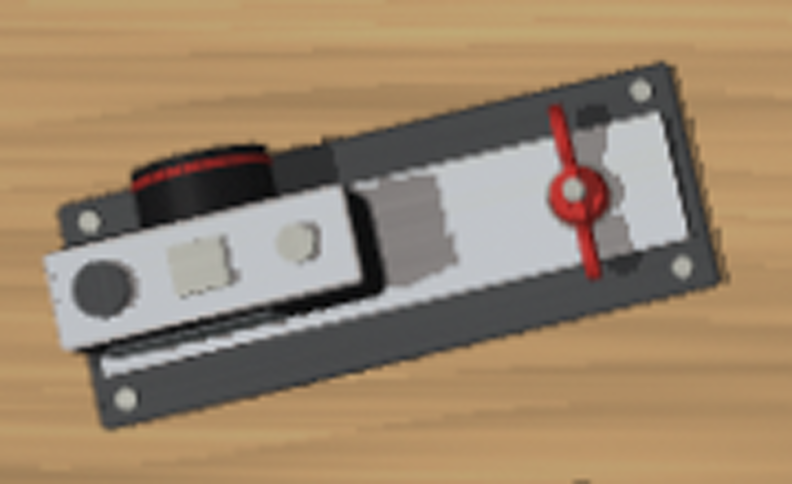

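The wings now lie along the stand's x axis (0.5° off), which is where the stop was felt. I'll check that the loose things haven't moved, then hand in.

Run:
```python
from h import *
a=cv2.imread('pics/top0.png',0); f=cam('top'); b=cv2.cvtColor(f['img'],cv2.COLOR_RGB2GRAY)
for n,(x0,y0,x1,y1) in dict(ash=(150,145,225,218),cork=(308,175,355,255),tube=(190,328,236,372),cam=(115,238,195,300)).items():
    r=cv2.matchTemplate(b[y0-8:y1+8,x0-8:x1+8],a[y0:y1,x0:x1],cv2.TM_CCOEFF_NORMED); _,v,_,p=cv2.minMaxLoc(r); print(n,round(v,3),p[0]-8,p[1]-8)
o=get_obs(); print(o['clock'],o['tcp_pos'],o['contact_force'].round(1)); print(hand_in())
```

```text
ash 1.0 0 0
cork 1.0 0 0
tube 1.0 0 0
cam 1.0 0 0
9.5 [ 0.54927319 -0.11039133  0.18278564] [-0.1  0.4 -0.2]
the job is handed in; nothing more can be done
None
```

I screwed the red wing nut down to its stop and handed the job in at about 9.5 s, with the hand well clear. I used the shut fingertips as one pusher and swept them clockwise round the nut in a series of short strokes, about 5.2 rad of nut turn in all.

- **Pushing force:** it was about 2 N while the nut turned. At the end it rose to 7–8 N with no further movement, and I stopped there.
- **Nut at its stop:** after I backed off, the top camera showed the wings along the stand's x axis to about 0.5°, which is where the nut should sit when fully down.
- **Other objects:** the ashtray, corkscrew, tube and camera matched the first picture with no pixel shift. No unexpected contact showed in the force readings at the end of each move.

I did not measure the nut's height separately. That it is fully down rests on the firm stop and the wing angle. No check failed or disagreed.

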